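Slide the shelf board home and shoot its bolt

TASK

Push the yellow shelf board along its rails until you feel it drop into its locating notches and lie flat on the rails at the far end, by the white marks, without ramming it. Then push the red bolt knob in towards the rails as far as it goes, closing the bolt behind the board. Lift nothing: the jar rides upright on the board untouched, the other things are left alone, and you finish clear of everything.

Things in the scene. Friction and masses are not known exactly. Their poses are not given: they have to be found in the camera images.
- rack: Fixed rack base, 340 mm long (x) by 265 wide (y), origin on the bench under its centre, z up. Grey steel rails along x, 50 to 92.5 mm either side of the centre line, tops 40 mm above the bench; black lips outside them 58 mm high, corner sockets 56 mm. Between the rails it is open to the bench but for 18 mm high cross bars at both ends (|x| over 142 mm). The board slides towards +x.
- home (a point): Point fixed to the rack, 70 mm along its +x from its centre, 46 mm above the bench: where the board's middle lies once it has dropped home (within 3.5 mm along the rails). White lines across the lips, at the rack's x = 140 mm, show where its leading edge then lies.
- board: Loose yellow board, 140 mm along x (sliding direction) by 180 along y, 12 thick, on four 10 mm feet; origin at foot level under its centre; about 0.5 kg. It starts standing on the rails, square with the rack, 95 to 155 mm short of home (top 62 mm above the bench). Friction 1 to 4 N. At home it drops 10 mm by itself into notches in the rails (top 52 mm), whose walls stop it sliding on.
- board_mid (a point): Centre of the board's plate, half-way through its thickness (56 mm above the bench while riding, 46 mm when home).
- board_near_edge (a point): Middle of the board's trailing edge face (the -x edge, 180 mm long, 12 mm thick), half-way through the thickness: the place to push, towards the rack's +x. It travels along the open gap between the rails. The first touch at over 30 mm/s gives a brief jolt of 10 to 20 N; a soft touch does not.
- bolt_knob (a point): Middle of the upright red knob, 14 mm wide, on the steel bolt at the rack's +y side (x = -13 mm, y = 150 mm when drawn back). It spans 52 to 85 mm above the bench; the bolt's tail reaches 26 mm outward of it, top 52 mm above the bench. Pushed to the rack's -y, the bolt slides in over the rail behind a board that is home; a board not home is in its way.
- bolt (a joint): Travel of the bolt in m: 0 is drawn back, 0.040 is fully shot, at its stop. It starts between 0 and 0.006, takes about 2 N to slide and stays where it is left.
- jar_mid (a point): Middle (half-way up) of a loose white jar with a black lid, 48 mm in diameter, 55 mm high, about 0.15 kg, standing on the board ahead of its middle.
- bits: Loose red drill-bit block, 45 x 110 x 28 mm with bits standing up to 83 mm high, origin under its centre; stands beside the rack on its -y side. Leave alone.
- case: Loose white parts case with yellow lid, 75 x 100 x 29 mm, origin under its centre; beside the rack on its +y side, near its far end. Leave alone.
- driver: Loose screwdriver with an orange handle, lying beside the rack on its -y side. Leave alone.
Not all that is in view belongs to the job. What is shaped like the board but pink is not meant.

How it is judged:
By the outcome, as a careful person would: the job done as asked, in the order asked, and still so for the second after the job is handed in, with the robot touching nothing.
It also fails if it takes over 54 s, if anything falls off the work surface, if the arm or the gripper's body presses on something with over 40 N, if the wrist force passes 120 N, or if a joint passes its speed limit or range.

ROBOT

A 6-joint arm with a two-finger parallel gripper is mounted at the origin on the work surface. World frame = base frame: x ahead of the robot, y to its left, z up, the work surface at z = 0. Lengths are in m, angles in rad, forces in N, time in s.
With the tool pointing down it reaches from about 0.3 to 0.875 m from the base axis. Payload 6.4 kg.
Tool frame: the origin (TCP) lies midway between the tips of the shut fingers; the grasp point (between the pads) lies 19 mm behind it (ctrl.hold_point_z is the distance from the TCP to the grasp point, in m); z points along the fingers, y is the line along which they close (so a half turn about z gives the same grasp; the last joint's range is limited). The gripper opens to 85 mm and grips with 20 to 120 N. Pads are 22 mm wide; open, the fingers measure 114 mm over their backs; the gripper's body (76 mm by 85 mm) begins 54 mm behind the grasp point. The pads swing forward as they close: fully open they stand 13 mm farther back than shut.
Start: joints at [-1.323, 0.181, 1.607, -0, 1.354, -0.206], TCP at [0.252, -0.517, 0.191] pointing down, gripper open.
Joint ranges: [-2.99, 2.99], [-0.89, 2.07], [0.3, 2.58], [-1.14, 4.28], [0, 2.63], [-3.12, 3.12]. Speed limits (rad/s): [2.57, 2.57, 3.01, 3.14, 3.14, 3.14].

INTERFACE

Orientations are given as a unit quaternion [w, x, y, z].
In Python, from bench import ctrl gives the robot as it stands.
- The arm moves only by the tool carry_out, never from a script. Its argument "plan" is text: rows parted by semicolons, each of 6 numbers parted by spaces: the shift along the tool's x, y, z as a fraction of full scale, then the turn, a rotation vector about the tool's x, y, z as a fraction of full scale. A call has exactly 8 rows; each row shifts and turns the commanded pose from where the row before left it, along the tool's axes as they then stand; what a row does not reach is not made up. Full scale, the value 1, is 40 mm for a shift and 0.1 rad for a turn. A row lasts 1/12 s, in which the tool goes at most 41.7 mm and 7.16 degrees, less where a joint would pass 70% of its speed; a pose out of reach is approached as far as the arm can. A call with a number of a shift or a turn outside -1 to 1 is refused whole. A call with a gripper value outside its range is refused whole. "claw" is the gripper's target within -1 to 1 (shut at 1, half-way at 0, fully open at -1), set as the call begins (left out, the last holds). The fingers move at their own pace and stop on an object; the grip force is fixed at half the most. Time passes only in rows, so rows that do not move let the fingers close, or fill a call up. It gives the time, the measured TCP pose, the force, the opening and the grip force at its end, in the units of the state.
- ctrl.get_obs(): the state, without advancing time (a new reading comes with each control period).
- ctrl.camera(name): name is "side" or "top" or "wrist"; returns a dict with "pixels" (420x560x3 uint8, red, green, blue), "mtx" (3x3 intrinsics, pixels), "R" (3x3) and "t" (3): a world point X has camera coordinates R X + t. Camera axes: x right, y down, z forward; pixel columns grow to the right and rows downward; lengths in m; the calibration is good to about 2 mm. A picture is of the moment at which its call begins. There is no depth.
- ctrl.hand_in(): hands the job in; it is judged then, once.
The state is a dict: "time_s": time; "q": joint angles; "dq": joint speeds; "joint_efforts": joint torques, N m; "eef_pos": TCP position; "eef_rot": TCP orientation; "wrist_force": force on the tool from outside, world axes, zero at the start; "torque": the same for the moment, N m; "opening": opening from 0.0 (shut) to 1.0 (fully open); "grasp_force": force on a finger pad.
Only numpy, scipy, OpenCV 4.12 (cv2) and the standard library are available. Lean on these libraries where they do the work, as an engineer would, in place of code of your own. Each camera call takes 0.05 s, during which the arm holds its last target. There are 200 camera calls.

## Working session

There is one attempt and no reset: what is moved stays moved. The work goes in short steps, Python scripts to look and compute and a tool call to move; the robot and the scene stay as the last step left them, time stands still between calls to the robot, and variables do not carry over. Pictures are saved under pics/ and viewed, at most 10 in all, crops included, and the job is handed in when it is done.

Besides the shell and the picture viewer there is one more tool, called after "Call:" as name(argument=value, ...), one argument or row to a line, values as JSON. carry_out: Moves the arm, as the interface text tells. Shift numbers are shares of 40 mm and turn numbers shares of 0.1 rad, none past 1 either way. Its arguments: {"type":"object","properties":{"plan":{"type":"string"},"claw":{"type":"number"}},"required":["plan"]}

```bash
mkdir -p pics; cat > h.py <<'E'
from bench import ctrl
import numpy as np, cv2
def snap(n,f):
    c=ctrl.camera(n); cv2.imwrite('pics/'+f,c['pixels'][:,:,::-1]); np.savez('pics/'+f[:-4]+'.npz',**c); return c
def onplane(c,uv,z):
    K,R,t=c['mtx'],c['R'],c['t']; o=-R.T@t
    d=R.T@np.linalg.solve(K,[uv[0],uv[1],1.]); return o+d*(z-o[2])/d[2]
def proj(c,X):
    p=c['mtx']@(c['R']@np.array(X)+c['t']); return p[:2]/p[2]
E
python3 - <<'E'
from h import *
o=ctrl.get_obs(); print({k:np.round(v,3) for k,v in o.items()})
a=snap('top','top0.png'); b=snap('side','side0.png')
for c in(a,b): print(np.round(-c['R'].T@c['t'],3), c['mtx'][0,0])
E
```

```text
{'time_s': np.float64(0.0), 'q': array([-1.323,  0.182,  1.608, -0.   ,  1.354, -0.206]), 'dq': array([-0.001, -0.   , -0.001,  0.   ,  0.   , -0.001]), 'joint_efforts': array([-2.0000e-03, -4.4488e+01, -3.5134e+01, -1.0000e-03,  9.0000e-03,
        0.0000e+00]), 'eef_pos': array([ 0.252, -0.516,  0.191]), 'eef_rot': array([-0.001,  0.974,  0.225, -0.   ]), 'wrist_force': array([-0.429,  0.792,  0.345]), 'torque': array([ 0.047,  0.06 , -0.006]), 'grasp_force': np.float64(0.0), 'opening': np.float64(1.002)}
[0.443 0.029 1.395] 507.5746214080999
[0.494 0.699 0.63 ] 386.01388661861824
```

View pics/top0.png

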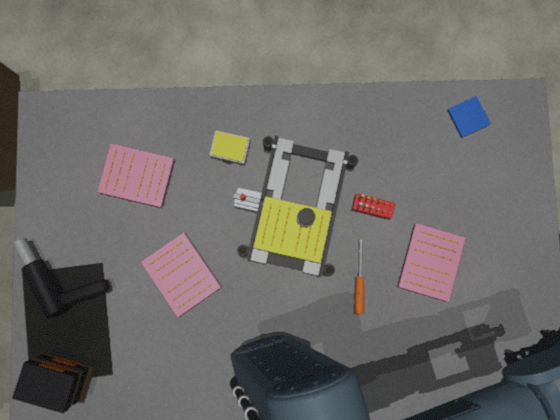

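View pics/side0.png

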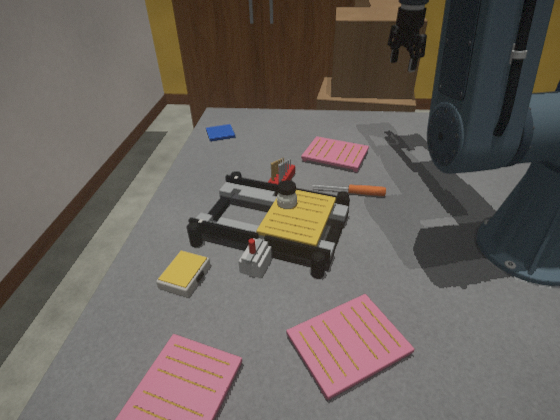

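The top view shows the yellow board at about (292,230), the jar at (306,217), the red knob at (241,197), and the rack's far end up at about (310,150). There are three pink lookalikes at (136,175), (180,274) and (432,262), plus the small yellow case at (230,147). The board meant is the yellow one on the rails.

```bash
python3 - <<'E'
from h import *
c=dict(np.load('pics/top0.npz')); s=dict(np.load('pics/side0.npz'))
im=c['pixels']; hsv=cv2.cvtColor(im,cv2.COLOR_RGB2HSV)
m=cv2.inRange(hsv,(22,120,80),(36,255,255)); m=cv2.morphologyEx(m,cv2.MORPH_CLOSE,np.ones((5,5)))
cs=sorted(cv2.findContours(m,0,2)[0],key=cv2.contourArea)
P=np.array([onplane(c,p,.062)[:2] for p in cs[-1][:,0]],np.float32)
r=cv2.minAreaRect(P); print('board',r)
B=np.array(r[0]); 
w=np.array([cv2.boxPoints(r)]).reshape(-1,2); e=[w[1]-w[0],w[2]-w[1]]
ex=min(e,key=np.linalg.norm); ex/=np.linalg.norm(ex); ex*=np.sign(ex[0]); ey=np.array([-ex[1],ex[0]])
print('yaw',np.arctan2(ex[1],ex[0]),ex)
# red knob
for cam,n,box in((c,'top',(225,185,262,212)),(s,'side',(240,230,262,258))):
    h=cv2.cvtColor(cam['pixels'],cv2.COLOR_RGB2HSV); x0,y0,x1,y1=box
    k=(cv2.inRange(h,(0,140,60),(8,255,255))|cv2.inRange(h,(172,140,60),(180,255,255)))[y0:y1,x0:x1]
    ys,xs=np.nonzero(k); print(n,len(xs),xs.min()+x0,xs.max()+x0,ys.min()+y0,ys.max()+y0)
    u=(xs.mean()+x0,ys.mean()+y0); print(u,[onplane(cam,u,z)[:2].round(4) for z in(.068,.085)])
# sockets
S=[onplane(c,p,.056)[:2] for p in((268,143),(352,161),(243,251),(328,270))]; C=np.mean(S,0)
print('rack C',C,[((q-C)@ex,(q-C)@ey) for q in S]); print('board in rack',(B-C)@ex,(B-C)@ey)
a=cv2.resize(im[125:285,225:385],None,fx=3.7,fy=3.7,interpolation=cv2.INTER_CUBIC)
b=cv2.resize(s['pixels'][165:285,180:360],(800,533),interpolation=cv2.INTER_CUBIC)
cv2.imwrite('pics/crop_t.png',a[:,:,::-1]);cv2.imwrite('pics/crop_s.png',b[:,:,::-1])
E
```

```text
board ((0.5321628451347351, -0.013431303203105927), (0.1816098392009735, 0.1399672031402588), 75.68437194824219)
yaw -0.24985488 [ 0.9689483  -0.24726334]
top 16 241 244 194 198
(np.float64(242.375), np.float64(196.4375)) [array([0.6216, 0.1153]), array([0.6193, 0.1142])]
side 76 248 254 238 252
(np.float64(251.55263157894737), np.float64(244.8421052631579)) [array([0.6226, 0.1121]), array([0.6187, 0.1299])]
rack C [ 0.59487481 -0.03060461] [(np.float64(0.14764813586725167), np.float64(0.11511884128882106)), (np.float64(0.1497520373326234), np.float64(-0.11548646046008823)), (np.float64(-0.14920312685328524), np.float64(0.11440860104756256)), (np.float64(-0.1481970463465899), np.float64(-0.1140409818762954))]
board in rack -0.0650109850470134 0.0011336732564280246
```

View pics/crop_t.png

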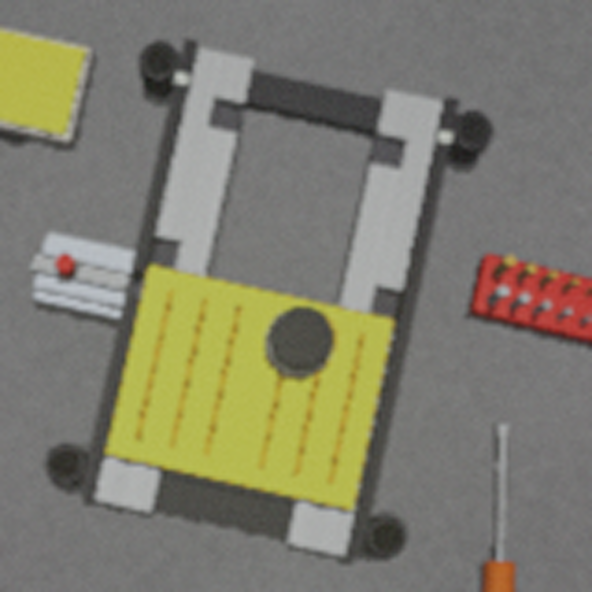

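View pics/crop_s.png

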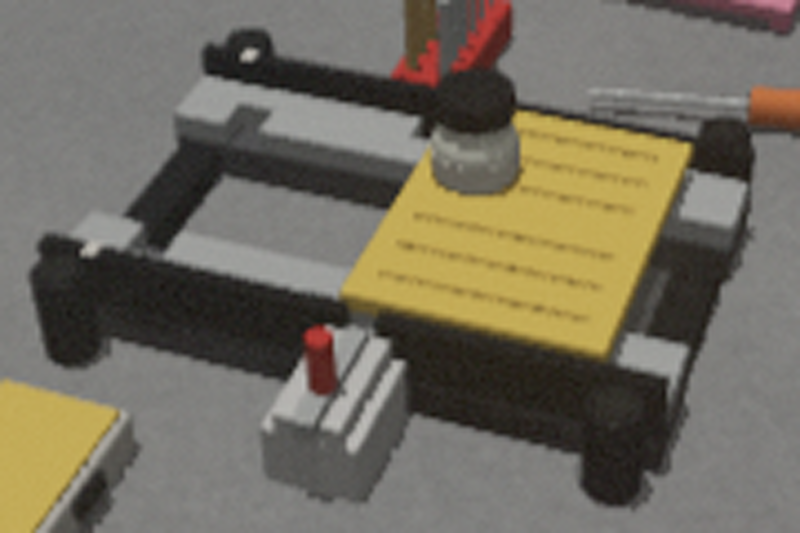

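The crop confirms it: the yellow board stands on the grey rails, square with the rack, with its trailing edge at the bottom, at crop (230,480). The white marks are at (181,78) and (446,136), and the red knob is at (66,266), drawn back. The fits agree with the given sizes: board 140x181 mm at rack x = -65 mm, sockets at ±148/±115 mm. First move: turn the tool square with the rack and shut the gripper.

Call:
carry_out(
  plan="0 0 0 0 0 1; 0 0 0 0 0 1; 0 0 0 0 0 1; 0 0 0 0 0 1; 0 0 0 0 0 1; 0 0 0 0 0 1; 0 0 0 0 0 1; 0 -0.3 0 0 0 0.04",
  claw=1,
)

```text
time_s: 0.77
eef_pos: [0.2544, -0.5059, 0.191]
eef_rot: [0.0, 0.992, -0.127, -0.0]
wrist_force: [0.9, -0.3, -0.3]
opening: -0.004
grasp_force: 0.0
```

Call:
carry_out(
  plan="0 -0.7 0 0 0 0; 0 -1 0 0 0 0; 0 -1 0 0 0 0; 0 -1 0 0 0 0; 0 -1 0 0 0 0; 0 -1 0 0 0 0; 0 -1 0 0 0 0; 0 -0.6 0 0 0 0",
)

```text
time_s: 1.43
eef_pos: [0.3271, -0.2179, 0.1909]
eef_rot: [-0.001, 0.992, -0.122, -0.0]
wrist_force: [0.0, -0.1, 0.0]
opening: -0.002
grasp_force: 0.0
```

```bash
cat >> h.py <<'E'
C=np.array([.5949,-.0306]); yaw=-.25
ex=np.array([np.cos(yaw),np.sin(yaw)]); ey=np.array([-ex[1],ex[0]])
def rk(p): d=np.array(p[:2])-C; return np.round([d@ex*1000,d@ey*1000],1)
def st():
    o=ctrl.get_obs(); from scipy.spatial.transform import Rotation as Ro
    q=o['eef_rot']; M=Ro.from_quat([q[1],q[2],q[3],q[0]]).as_matrix(); f=o['wrist_force']
    print('t',round(float(o['time_s']),2),'rack mm',rk(o['eef_pos']),'z',round(o['eef_pos'][2]*1000,1),'toolx yaw',round(np.arctan2(M[1,0],M[0,0]),3),'zax',M[:,2].round(3),'F',np.round([f[:2]@ex,f[:2]@ey,f[2]],1),'open',o['opening'])
E
python3 -c "
from h import *
st()"
```

```text
t 1.43 rack mm [-213.1 -247.7] z 190.9 toolx yaw -0.245 zax [-0.     0.002 -1.   ] F [ 0.  -0.1  0. ] open -0.0024943908405928306
```

Call:
carry_out(
  plan="0 -0.6 0 0 0 0; 0 -1 0 0 0 0; 0 -1 0 0 0 0; 0 -1 0 0 0 0; 0 -1 0 0 0 0; 0.2 -1 0 0 0 0; 0.3 -0.6 0 0 0 0; 0 0 0 0 0 0",
)

```text
time_s: 2.1
eef_pos: [0.409, 0.0173, 0.1914]
eef_rot: [-0.001, 0.993, -0.121, 0.001]
wrist_force: [-0.0, 0.3, -0.8]
opening: 0.003
grasp_force: 0.0
```

Call:
carry_out(
  plan="0 0 0.5 0 0 0; 0 0 0.8 0 0 0; 0 0 0.8 0 0 0; 0 0 0.7 0 0 0; 0 0 0.4 0 0 0; 0 0 0.3 0 0 0; 0 0 0.2 0 0 0; 0 0 0 0 0 0",
)

```text
time_s: 2.77
eef_pos: [0.406, 0.0134, 0.0419]
eef_rot: [-0.0, 0.992, -0.124, -0.002]
wrist_force: [0.7, -0.3, -1.0]
opening: -0.003
grasp_force: 0.0
```

```bash
python3 -c "
from h import *
st(); c=snap('wrist','w1.png'); c=snap('side','s1.png')"
```

```text
t 2.77 rack mm [-193.9   -4.1] z 41.9 toolx yaw -0.249 zax [-0.004  0.001 -1.   ] F [ 0.8 -0.1 -1. ] open -0.003452473295748068
```

View pics/s1.png

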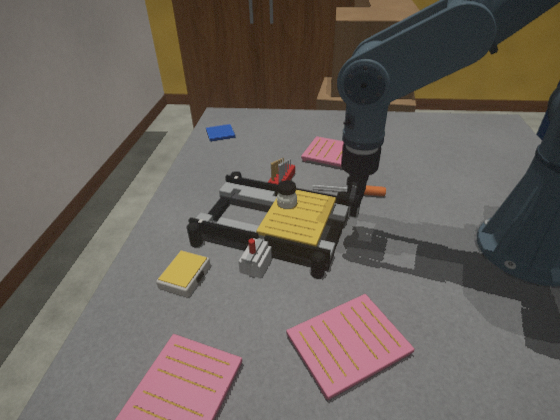

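The picture shows the fingers standing at about (352,205), between the rails and behind the board's trailing edge near (330,205). Nothing is disturbed. Next: come closer, then a soft touch.

Call:
carry_out(
  plan="0.1 -0.1 0.1 0 0 0; 0.2 0 0 0 0 0; 0.2 0 0 0 0 0; 0.15 0 0 0 0 0; 0.08 0 0 0 0 0; 0.04 0 0 0 0 0; 0.03 0 0 0 0 0; 0.03 0 0 0 0 0",
)

```text
time_s: 3.53
eef_pos: [0.4411, 0.0088, 0.0393]
eef_rot: [-0.0, 0.992, -0.125, -0.0]
wrist_force: [0.5, -0.7, 0.7]
opening: -0.003
grasp_force: 0.0
```

Call:
carry_out(
  plan="0.04 0 0 0 0 0; 0.04 0 0 0 0 0; 0.04 0 0 0 0 0; 0.04 0 0 0 0 0; 0.04 0 0 0 0 0; 0.04 0 0 0 0 0; 0.04 0 0 0 0 0; 0.04 0 0 0 0 0",
)

```text
time_s: 4.2
eef_pos: [0.4538, 0.0055, 0.0395]
eef_rot: [0.0, 0.992, -0.125, -0.0]
wrist_force: [-0.6, -0.3, 0.2]
opening: -0.005
grasp_force: 0.0
```

Call:
carry_out(
  plan="0.04 0 0 0 0 0; 0.04 0 0 0 0 0; 0.04 0 0 0 0 0; 0.04 0 0 0 0 0; 0.04 0 0 0 0 0; 0.04 0 0 0 0 0; 0.04 0 0 0 0 0; 0.04 0 0 0 0 0",
)

```text
time_s: 4.87
eef_pos: [0.4662, 0.0023, 0.0395]
eef_rot: [-0.0, 0.992, -0.125, -0.0]
wrist_force: [0.2, -0.4, 0.2]
opening: -0.004
grasp_force: 0.0
```

```bash
cat >> h.py <<'E'
def board(z=.062):
    c=ctrl.camera('top'); hsv=cv2.cvtColor(c['pixels'],cv2.COLOR_RGB2HSV)
    m=cv2.inRange(hsv,(22,120,80),(36,255,255)); m=cv2.morphologyEx(m,cv2.MORPH_CLOSE,np.ones((5,5)))
    k=max(cv2.findContours(m,0,2)[0],key=cv2.contourArea)
    r=cv2.minAreaRect(np.array([onplane(c,p,z)[:2] for p in k[:,0]],np.float32)); print('board',rk(r[0]),np.round(r[1],4),r[2])
E
python3 -c "
from h import *
st(); board()"
```

```text
t 4.87 rack mm [-1.329e+02  1.000e-01] z 39.5 toolx yaw -0.25 zax [-0.  0. -1.] F [ 0.3 -0.4  0.2] open -0.004339936292702852
board [-64.2   1.3] [0.1813 0.138 ] 75.77619934082031
```

Call:
carry_out(
  plan="0.03 0 0 0 0 0; 0.03 0 0 0 0 0; 0.03 0 0 0 0 0; 0.03 0 0 0 0 0; 0.03 0 0 0 0 0; 0.03 0 0 0 0 0; 0.03 0 0 0 0 0; 0.03 0 0 0 0 0",
)

```text
time_s: 5.58
eef_pos: [0.4755, -0.0, 0.0395]
eef_rot: [0.0, 0.992, -0.125, 0.0]
wrist_force: [-0.7, -0.3, -0.0]
opening: 0.0
grasp_force: 0.0
```

```bash
python3 -c "
from h import *
st(); board(); snap('side','s2.png'); c=cv2.imread('pics/s2.png')[150:280,230:400]; cv2.imwrite('pics/s2c.png',cv2.resize(c,None,fx=4,fy=4))"
```

```text
t 5.58 rack mm [-1.233e+02  1.000e-01] z 39.5 toolx yaw -0.25 zax [ 0. -0. -1.] F [-0.6 -0.4 -0. ] open 0.0003601249628735831
board [-64.2   1.2] [0.1815 0.138 ] 75.77619934082031
```

View pics/s2c.png

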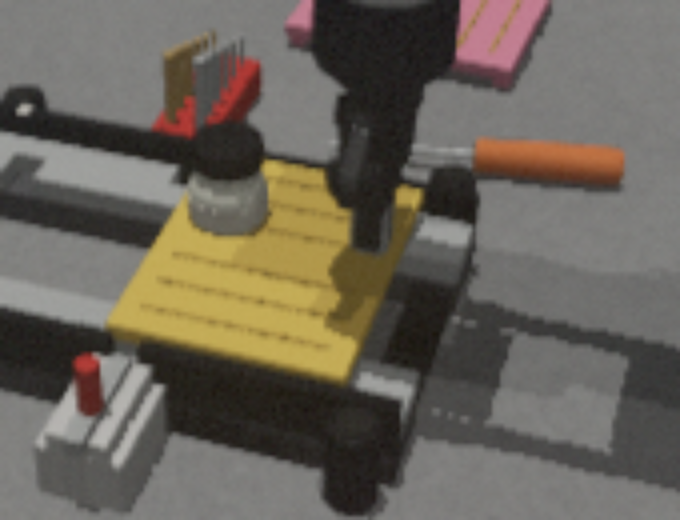

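```bash
python3 -c "
from h import *
c=dict(np.load('pics/s2.npz')); p=ctrl.get_obs()['eef_pos']
f=lambda X:(proj(c,X)-[230,150])*4
W=lambda x,y,z:[*(C+x*ex+y*ey),z]
print('tcp',f(p),'tcp+20',f(p+[0,0,.02]),'+60',f(p+[0,0,.06]))
for y in(-.09,0,.09): print('trail',f(W(-.1345,y,.062)),f(W(.0055,y,.062)))
for x,y in((-.148,.115),(-.148,-.115)): print('sock',f(W(x,y,.056)))
s=dict(np.load('pics/w1.npz')); print(s['R'].round(2),proj(s,W(-.1345,0,.062)),proj(s,W(-.194,-.004,.042)))
"
```

```text
tcp [365.8424103  297.93134597] tcp+20 [367.54090396 271.65594303] +60 [371.08227892 216.87148504]
trail [423.61659611 185.13724113] [211.08394696 144.24903135]
trail [386.81930294 272.29683853] [160.84561582 224.758633  ]
trail [344.14974846 373.36571804] [102.96210626 317.52004029]
sock [355.53955596 418.55711471]
sock [453.22774621 174.71360777]
[[-0.25 -0.97  0.  ]
 [-0.93  0.24  0.29]
 [-0.28  0.07 -0.96]] [271.61334563 138.55717508] [281.00799275 243.37471975]
```

View pics/w1.png

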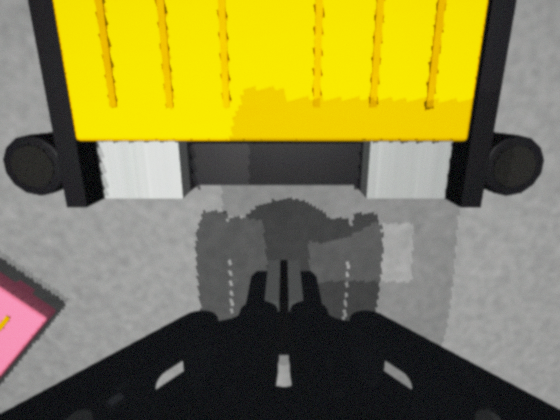

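```bash
python3 -c "
from h import *
W=lambda x,y,z:[*(C+x*ex+y*ey),z]
w=dict(np.load('pics/w1.npz')); s=dict(np.load('pics/s1.npz'))
for z in(.042,.055,.065,.075,.085): print(z,proj(w,W(-.1939,-.0041,z)).round(),proj(s,W(-.1939,-.0041,z)).round())
snap('wrist','w2.png'); a=cv2.imread('pics/w2.png')[80:330,140:420]
b=cv2.imread('pics/s1.png')[150:250,300:400]
cv2.imwrite('pics/mix.png',np.hstack([cv2.resize(a,(448,400)),cv2.resize(b,(350,400))[:,:]]))"
```

```text
0.042 [281. 243.] [352. 229.]
0.055 [281. 253.] [352. 225.]
0.065 [281. 261.] [353. 221.]
0.075 [281. 270.] [353. 218.]
0.085 [281. 280.] [354. 214.]
```

View pics/mix.png

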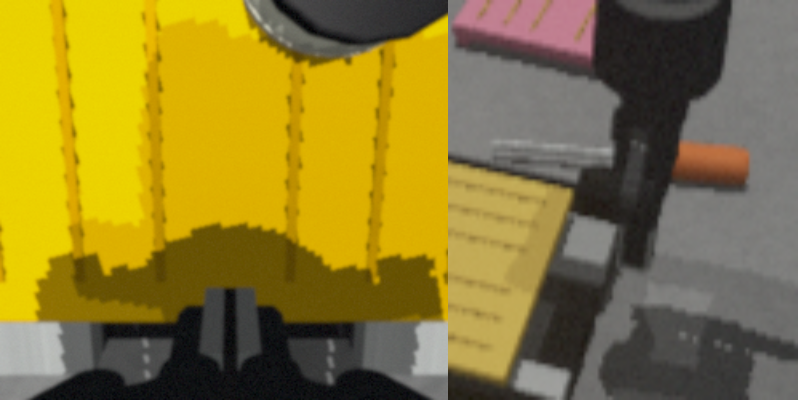

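The wrist view shows the fingertips over the board, their ends at about (230,290) in the left half, with the board unmoved. In the side view from the earlier stop the tips end near (355,217), where the reported TCP projects to row 229. So the true tips are about 30 mm higher than reported. I'll back out, lower the tool behind the rack, and check.

Call:
carry_out(
  plan="-0.1 0 0 0 0 0; -0.3 0 0 0 0 0; -0.4 0 0 0 0 0; -0.4 0 0 0 0 0; -0.4 0 0 0 0 0; -0.2 0 0 0 0 0; 0 0 0 0 0 0; 0 0 0 0 0 0",
)

```text
time_s: 6.4
eef_pos: [0.4061, 0.0177, 0.0398]
eef_rot: [0.0, 0.992, -0.125, 0.001]
wrist_force: [0.2, 0.2, 0.8]
opening: 0.001
grasp_force: 0.0
```

Call:
carry_out(
  plan="0 0 0.1 0 0 0; 0 0 0.1 0 0 0; 0 0 0.1 0 0 0; 0 0 0.1 0 0 0; 0 0 0.1 0 0 0; 0 0 0.1 0 0 0; 0 0 0 0 0 0; 0 0 0 0 0 0",
)

```text
time_s: 7.07
eef_pos: [0.4053, 0.0179, 0.0151]
eef_rot: [-0.0, 0.992, -0.125, -0.0]
wrist_force: [-0.3, -0.1, -0.0]
opening: -0.002
grasp_force: 0.0
```

```bash
python3 -c "
from h import *
st(); print(ctrl.hold_point_z); s=snap('side','s3.png'); w=snap('wrist','w3.png')
p=ctrl.get_obs()['eef_pos']
a=s['pixels'][160:260,300:400]; b=w['pixels'][150:320,190:370]
for dz in(0,.01,.02,.03,.04): q=p+[0,0,dz]; print(dz,((proj(s,q)-[300,160])*4).round(),((proj(w,q)-[190,150])*2.22+[400,0]).round())
cv2.imwrite('pics/mix3.png',np.hstack([cv2.resize(a,(400,400)),cv2.resize(b,(400,378+22))])[:,:,::-1])"
```

```text
t 7.07 rack mm [-1.957e+02  1.000e-01] z 15.1 toolx yaw -0.25 zax [-0.001  0.    -1.   ] F [-0.2 -0.2 -0. ] open -0.0017977564594144518
0.0187
0 [203. 315.] [602. 206.]
0.01 [205. 302.] [602. 222.]
0.02 [207. 289.] [602. 239.]
0.03 [209. 276.] [602. 258.]
0.04 [210. 263.] [601. 280.]
```

View pics/mix3.png

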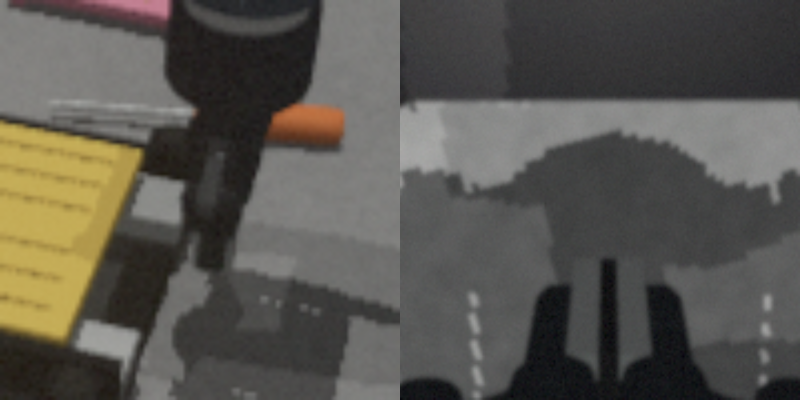

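The left crop shows the tips at about (208,270), which is 32 mm above the reported TCP; the right crop agrees, with tips at row 258. The true tip height is therefore about 47 mm. I'll lower 12 mm more and approach softly.

Call:
carry_out(
  plan="0 0 0.1 0 0 0; 0 0 0.1 0 0 0; 0.1 0 0.1 0 0 0; 0.2 0 0 0 0 0; 0.2 0 0 0 0 0; 0.1 0 0 0 0 0; 0.05 0 0 0 0 0; 0.05 0 0 0 0 0",
)

```text
time_s: 7.83
eef_pos: [0.4333, 0.0107, 0.0035]
eef_rot: [-0.0, 0.992, -0.125, 0.0]
wrist_force: [-0.2, 0.4, 0.5]
opening: -0.005
grasp_force: 0.0
```

Call:
carry_out(
  plan="0.04 0 0 0 0 0; 0.04 0 0 0 0 0; 0.04 0 0 0 0 0; 0.04 0 0 0 0 0; 0.04 0 0 0 0 0; 0.04 0 0 0 0 0; 0.04 0 0 0 0 0; 0.04 0 0 0 0 0",
)

```text
time_s: 8.5
eef_pos: [0.4453, 0.0077, 0.0035]
eef_rot: [-0.0, 0.992, -0.125, 0.0]
wrist_force: [0.1, 0.1, -1.1]
opening: 0.0
grasp_force: 0.0
```

Call:
carry_out(
  plan="0.04 0 0 0 0 0; 0.04 0 0 0 0 0; 0.04 0 0 0 0 0; 0.04 0 0 0 0 0; 0.04 0 0 0 0 0; 0.04 0 0 0 0 0; 0.04 0 0 0 0 0; 0.04 0 0 0 0 0",
)

```text
time_s: 9.17
eef_pos: [0.4561, 0.005, 0.0031]
eef_rot: [-0.0, 0.992, -0.125, -0.002]
wrist_force: [-5.5, 1.7, 4.7]
opening: -0.001
grasp_force: 2.7
```

```bash
python3 -c "
from h import *
st(); board()"
```

```text
t 9.17 rack mm [-143.3    0.2] z 3.1 toolx yaw -0.25 zax [-0.003  0.001 -1.   ] F [-5.8  0.3  4.7] open -0.0007662093870101686
board [-62.1   1.1] [0.1815 0.1389] 75.68240356445312
```

Call:
carry_out(
  plan="0.05 0 0 0 0 0; 0.05 0 0 0 0 0; 0.05 0 0 0 0 0; 0.05 0 0 0 0 0; 0.05 0 0 0 0 0; 0.05 0 0 0 0 0; 0.05 0 0 0 0 0; 0.05 0 0 0 0 0",
)

```text
time_s: 9.88
eef_pos: [0.4732, 0.0006, 0.0034]
eef_rot: [-0.0, 0.992, -0.125, -0.0]
wrist_force: [-2.2, 0.2, -1.6]
opening: 0.004
grasp_force: 1.2
```

```bash
python3 -c "
from h import *
st(); board()"
```

```text
t 9.88 rack mm [-1.256e+02  1.000e-01] z 3.4 toolx yaw -0.25 zax [-0.  0. -1.] F [-2.2 -0.4 -1.6] open 0.004211342978341308
board [-44.5   0.4] [0.1819 0.1381] 75.40135192871094
```

Call:
carry_out(
  plan="0.06 0 0 0 0 0; 0.06 0 0 0 0 0; 0.06 0 0 0 0 0; 0.06 0 0 0 0 0; 0.06 0 0 0 0 0; 0.06 0 0 0 0 0; 0.06 0 0 0 0 0; 0.06 0 0 0 0 0",
)

```text
time_s: 10.6
eef_pos: [0.4919, -0.0042, 0.0035]
eef_rot: [-0.0, 0.992, -0.125, -0.0]
wrist_force: [-2.9, 0.9, 2.4]
opening: -0.003
grasp_force: 2.0
```

Call:
carry_out(
  plan="0.06 0 0 0 0 0; 0.06 0 0 0 0 0; 0.06 0 0 0 0 0; 0.06 0 0 0 0 0; 0.06 0 0 0 0 0; 0.06 0 0 0 0 0; 0.06 0 0 0 0 0; 0.06 0 0 0 0 0",
)

```text
time_s: 11.27
eef_pos: [0.5105, -0.009, 0.0035]
eef_rot: [0.0, 0.992, -0.125, -0.0]
wrist_force: [-4.6, 1.0, 2.9]
opening: -0.001
grasp_force: 2.3
```

Call:
carry_out(
  plan="0.06 0 0 0 0 0; 0.06 0 0 0 0 0; 0.06 0 0 0 0 0; 0.06 0 0 0 0 0; 0.06 0 0 0 0 0; 0.06 0 0 0 0 0; 0.06 0 0 0 0 0; 0.06 0 0 0 0 0",
)

```text
time_s: 11.93
eef_pos: [0.529, -0.0137, 0.0035]
eef_rot: [-0.0, 0.992, -0.125, -0.0]
wrist_force: [-4.6, 0.1, 3.1]
opening: -0.002
grasp_force: 2.5
```

```bash
python3 -c "
from h import *
st(); board()"
```

```text
t 11.93 rack mm [-68.    0.1] z 3.5 toolx yaw -0.25 zax [-0.  0. -1.] F [-4.5 -1.   3.1] open -0.0018825089149658537
board [13.1  1.1] [0.1817 0.1381] 75.94850158691406
```

Call:
carry_out(
  plan="0.06 0 0 0 0 0; 0.06 0 0 0 0 0; 0.06 0 0 0 0 0; 0.06 0 0 0 0 0; 0.06 0 0 0 0 0; 0.06 0 0 0 0 0; 0.06 0 0 0 0 0; 0.06 0 0 0 0 0",
)

```text
time_s: 12.65
eef_pos: [0.5476, -0.0185, 0.0034]
eef_rot: [-0.0, 0.992, -0.125, -0.0]
wrist_force: [-4.6, 1.6, 1.8]
opening: 0.001
grasp_force: 1.9
```

Call:
carry_out(
  plan="0.06 0 0 0 0 0; 0.06 0 0 0 0 0; 0.06 0 0 0 0 0; 0.06 0 0 0 0 0; 0.06 0 0 0 0 0; 0.05 0 0 0 0 0; 0.04 0 0 0 0 0; 0.03 0 0 0 0 0",
)

```text
time_s: 13.32
eef_pos: [0.5639, -0.0226, 0.0034]
eef_rot: [0.0, 0.992, -0.125, 0.0]
wrist_force: [-3.0, 1.4, 0.6]
opening: -0.002
grasp_force: 1.7
```

Call:
carry_out(
  plan="0.03 0 0 0 0 0; 0.03 0 0 0 0 0; 0.03 0 0 0 0 0; 0.03 0 0 0 0 0; 0.03 0 0 0 0 0; 0.03 0 0 0 0 0; 0.03 0 0 0 0 0; 0.03 0 0 0 0 0",
)

```text
time_s: 13.98
eef_pos: [0.5731, -0.025, 0.0035]
eef_rot: [-0.0, 0.992, -0.125, 0.0]
wrist_force: [-3.1, 0.4, -1.2]
opening: -0.001
grasp_force: 1.3
```

```bash
python3 -c "
from h import *
st(); board()"
```

```text
t 13.98 rack mm [-22.5   0.1] z 3.5 toolx yaw -0.25 zax [ 0.  0. -1.] F [-3.1 -0.4 -1.2] open -0.0013709551434789948
board [58.9 39. ] [0.1076 0.1407] 74.73222351074219
```

Call:
carry_out(
  plan="0.025 0 0 0 0 0; 0.025 0 0 0 0 0; 0.025 0 0 0 0 0; 0.025 0 0 0 0 0; 0.025 0 0 0 0 0; 0.025 0 0 0 0 0; 0.02 0 0 0 0 0; 0.02 0 0 0 0 0",
)

```text
time_s: 14.7
eef_pos: [0.5804, -0.0269, 0.0035]
eef_rot: [0.0, 0.992, -0.125, -0.0]
wrist_force: [-3.5, 0.0, -0.0]
opening: 0.0
grasp_force: 1.5
```

Call:
carry_out(
  plan="0.02 0 0 0 0 0; 0.02 0 0 0 0 0; 0.02 0 0 0 0 0; 0.02 0 0 0 0 0; 0 0 0 0 0 0; 0 0 0 0 0 0; 0 0 0 0 0 0; 0 0 0 0 0 0",
)

```text
time_s: 15.37
eef_pos: [0.5842, -0.0278, 0.0039]
eef_rot: [0.0, 0.992, -0.125, 0.001]
wrist_force: [0.1, 0.2, 0.1]
opening: -0.002
grasp_force: 0.0
```

```bash
python3 -c "
from h import *
st(); board()
s=snap('side','s4.png');cv2.imwrite('pics/s4c.png',cv2.resize(s['pixels'][160:280,180:360],(800,533),interpolation=cv2.INTER_CUBIC)[:,:,::-1])"
```

```text
t 15.37 rack mm [-11.1   0. ] z 3.9 toolx yaw -0.25 zax [ 0.001 -0.    -1.   ] F [0.1 0.2 0.1] open -0.0017307629747358982
board [68.8 37.9] [0.1084 0.1397] 75.75969696044922
```

```bash
cat >> h.py <<'E'
def dropcheck(s,xc=.0688):
    h=cv2.cvtColor(s['pixels'],cv2.COLOR_RGB2HSV); m=cv2.inRange(h,(18,100,70),(36,255,255)); m[:,:180]=0;m[:,345:]=0;m[:150]=0;m[285:]=0
    m[240:,:215]=0
    for x in(.04,.07,.1):
        e=[proj(s,[*(C+x*ex+.09*ey),z]) for z in(.062,.052)]
        u=int(round(e[0][0])); r=np.nonzero(m[:,u])[0]; r=r[r<e[1][1]+12]
        print(x,'col',u,'lowest yellow',r.max() if len(r) else None,'pred riding/home',e[0][1].round(1),e[1][1].round(1))
E
python3 -c "
from h import *
dropcheck(dict(np.load('pics/s4.npz')))"
```

```text
0.04 col 242 lowest yellow 229 pred riding/home 226.1 229.5
0.07 col 230 lowest yellow 226 pred riding/home 223.4 226.7
0.1 col 218 lowest yellow 223 pred riding/home 220.7 224.0
```

View pics/s4c.png

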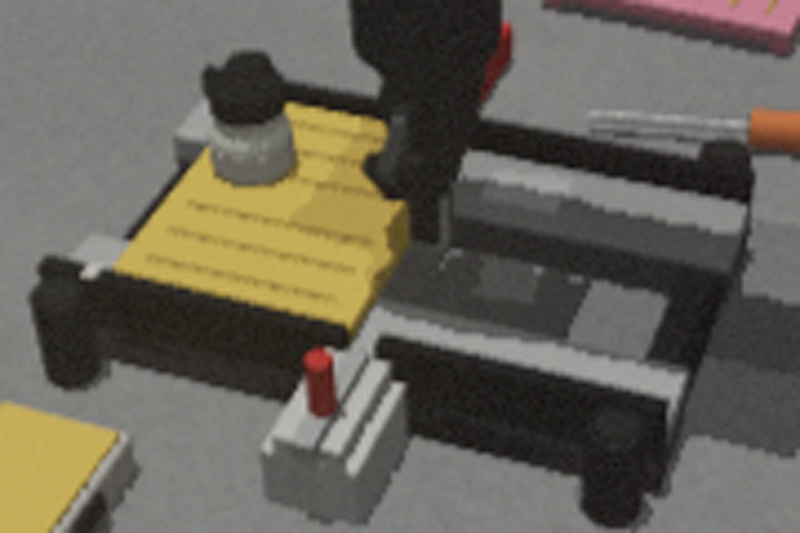

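The picture shows the board home. Its leading edge is by the white mark at (92,270), its top is sunk to lip level (rows match the 52 mm prediction front and rear), and the push force fell to zero. The jar stands upright at (252,150). Now back off, rise, and go round to the knob.

Call:
carry_out(
  plan="-0.1 0 0 0 0 0; -0.3 0 0 0 0 0; -0.4 0 0 0 0 0; -0.2 0 0 0 0 0; 0 0 -0.4 0 0 0; 0 0 -0.8 0 0 0; 0 0 -0.9 0 0 0; 0 0 -0.9 0 0 0",
)

```text
time_s: 16.13
eef_pos: [0.5438, -0.0175, 0.1244]
eef_rot: [-0.0, 0.992, -0.125, -0.001]
wrist_force: [0.8, 0.1, 0.7]
opening: 0.001
grasp_force: 0.0
```

Call:
carry_out(
  plan="0 0 -0.7 0 0 0; 0.2 -0.3 -0.3 0 0 0; 0.4 -0.8 0 0 0 0; 0.4 -1 0 0 0 0; 0 -1 0 0 0 0; 0 -1 0 0 0 0; 0 -0.7 0 0 0 0; 0 0 0 0 0 0",
)

```text
time_s: 16.8
eef_pos: [0.6304, 0.1628, 0.1633]
eef_rot: [-0.001, 0.992, -0.122, 0.0]
wrist_force: [-0.7, -0.5, -0.6]
opening: 0.001
grasp_force: 0.0
```

```bash
python3 -c "
from h import *
st(); board(.052); dropcheck(ctrl.camera('side'))
s=ctrl.camera('side'); h=cv2.cvtColor(s['pixels'],cv2.COLOR_RGB2HSV)[230:262,240:270]
k=cv2.inRange(h,(0,140,60),(8,255,255))|cv2.inRange(h,(172,140,60),(180,255,255)); ys,xs=np.nonzero(k)
print('knob',xs.mean()+240,ys.mean()+230,rk(onplane(s,(xs.mean()+240,ys.mean()+230),.0685)))"
```

```text
t 16.8 rack mm [-13.4 196.2] z 163.3 toolx yaw -0.245 zax [ 0.001  0.002 -1.   ] F [-0.6 -0.7 -0.6] open 0.0008384559208083569
board [70.1  1.8] [0.1816 0.1417] 75.75970458984375
0.04 col 242 lowest yellow 229 pred riding/home 226.1 229.5
0.07 col 230 lowest yellow 226 pred riding/home 223.4 226.7
0.1 col 218 lowest yellow 223 pred riding/home 220.7 224.0
knob 251.58441558441558 245.5194805194805 [ -9.6 147.5]
```

Call:
carry_out(
  plan="0 0 0.4 0 0 0; 0.05 0 0.8 0 0 0; 0 0 0.8 0 0 0; 0 0 0.6 0 0 0; 0 0 0.35 0 0 0; 0 0 0.2 0 0 0; 0 0 0.1 0 0 0; 0 0 0 0 0 0",
)

```text
time_s: 17.62
eef_pos: [0.6325, 0.1561, 0.0338]
eef_rot: [0.0, 0.992, -0.125, 0.0]
wrist_force: [0.2, 0.5, 0.1]
opening: 0.002
grasp_force: 0.0
```

```bash
python3 -c "
from h import *
st(); s=snap('side','s5.png'); p=ctrl.get_obs()['eef_pos']
h=cv2.cvtColor(s['pixels'],cv2.COLOR_RGB2HSV)
print([proj(s,p+[0,0,d]).round() for d in(0,.03,.05)])
c=int(proj(s,p)[0]); 
for r in range(225,290,4): print(r,s['pixels'][r,c-20:c+21:4].mean(1).round().astype(int))"
```

```text
t 17.62 rack mm [ -9.8 190.2] z 33.8 toolx yaw -0.251 zax [ 0. -0. -1.] F [0.1 0.5 0.1] open 0.001661434355827442
[array([244., 271.]), array([243., 261.]), array([242., 254.])]
225 [ 96  32  29  25  33  35  34  31 159 158  87]
229 [ 31  51  39  34  31  32  35  27 140 137 138]
233 [ 31  59  37  31  39  37  38  33  46  72 145]
237 [ 42  71  47  32  33  26  31  31  31 142  84]
241 [ 58  59  50  41  31  31  31  50 146 162 161]
245 [ 58  40  37  33  31  32  62  47 112  96 183]
249 [116  83  33  37  34  65  65  42  69 112  87]
253 [117 119 121  83  27  49  61  51  79 114 110]
257 [119 119 117 109  37  37  55  70  91  86 113]
261 [122 116 118 113 149  85  74  87  87 113  86]
265 [117 118 118 118  88  85  85  90  83  81  87]
269 [117 118 114 120  88  88  90  88  88  84  84]
273 [120 114 116 116 109  83  90  87  90  84  70]
277 [118 119 114 115 118  61  60  64  73  86  63]
281 [117 122 117 119  61  63  62  59  62  58  59]
285 [129 128 118 120  60  61  73  70  77  77  77]
289 [133 126 112 116  60  79  80  79  81  83  82]
```

Call:
carry_out(
  plan="0 0.1 0 0 0 0; 0 0.1 0 0 0 0; 0 0.06 0 0 0 0; 0 0.05 0 0 0 0; 0 0.05 0 0 0 0; 0 0.05 0 0 0 0; 0 0.05 0 0 0 0; 0 0.05 0 0 0 0",
)

```text
time_s: 18.33
eef_pos: [0.627, 0.1368, 0.0335]
eef_rot: [0.0, 0.992, -0.125, -0.0]
wrist_force: [0.0, -0.3, -0.5]
opening: 0.003
grasp_force: 0.0
```

Call:
carry_out(
  plan="0 0.05 0 0 0 0; 0 0.05 0 0 0 0; 0 0.05 0 0 0 0; 0 0.05 0 0 0 0; 0 0.05 0 0 0 0; 0 0.05 0 0 0 0; 0 0.05 0 0 0 0; 0 0.05 0 0 0 0",
)

```text
time_s: 19.0
eef_pos: [0.6231, 0.1214, 0.0335]
eef_rot: [-0.0, 0.992, -0.125, 0.0]
wrist_force: [0.6, 2.2, -0.2]
opening: 0.002
grasp_force: 1.0
```

```bash
cat >> h.py <<'E'
def knob():
    for n in('side','top'):
        s=ctrl.camera(n); h=cv2.cvtColor(s['pixels'],cv2.COLOR_RGB2HSV)
        k=cv2.inRange(h,(0,140,60),(8,255,255))|cv2.inRange(h,(172,140,60),(180,255,255))
        q=proj(s,[*(C-.012*ex+.13*ey),.068]).round().astype(int); M=k*0; M[q[1]-22:q[1]+22,q[0]-22:q[0]+22]=1
        ys,xs=np.nonzero(k*M)
        if len(xs): print(n,len(xs),xs.mean(),ys.mean(),rk(onplane(s,(xs.mean(),ys.mean()),.0685 if n=='side' else .08)))
E
python3 -c "
from h import *
st(); knob()"
```

```text
t 19.0 rack mm [-10.3 154.2] z 33.5 toolx yaw -0.25 zax [ 0.  0. -1.] F [ 0.   2.2 -0.2] open 0.002131466233535298
side 11 256.45454545454544 244.8181818181818 [-18.5 142.2]
```

Call:
carry_out(
  plan="0 0.06 0 0 0 0; 0 0.06 0 0 0 0; 0 0.06 0 0 0 0; 0 0.06 0 0 0 0; 0 0.06 0 0 0 0; 0 0.06 0 0 0 0; 0 0.06 0 0 0 0; 0 0.06 0 0 0 0",
)

```text
time_s: 19.77
eef_pos: [0.6183, 0.1026, 0.0335]
eef_rot: [-0.0, 0.992, -0.125, -0.0]
wrist_force: [0.2, 1.8, 0.1]
opening: -0.009
grasp_force: 1.1
```

Call:
carry_out(
  plan="0 0.03 0 0 0 0; 0 0.03 0 0 0 0; 0 0.03 0 0 0 0; 0 0.02 0 0 0 0; 0 0.02 0 0 0 0; 0 0.02 0 0 0 0; 0 0.02 0 0 0 0; 0 0.02 0 0 0 0",
)

```text
time_s: 20.43
eef_pos: [0.6171, 0.0978, 0.0337]
eef_rot: [-0.002, 0.992, -0.125, 0.001]
wrist_force: [4.5, 11.4, -1.3]
opening: 0.001
grasp_force: 6.4
```

```bash
python3 -c "
from h import *
st(); knob()"
```

```text
t 20.43 rack mm [-10.3 129.9] z 33.7 toolx yaw -0.25 zax [ 0.002  0.003 -1.   ] F [ 1.5 12.2 -1.3] open 0.0009274662516889217
side 9 260.44444444444446 238.44444444444446 [-18.9 120.9]
```

Call:
carry_out(
  plan="0 0.02 0 0 0 0; 0 0.02 0 0 0 0; 0 0.01 0 0 0 0; 0 0 0 0 0 0; 0 0 0 0 0 0; 0 0 0 0 0 0; 0 0 0 0 0 0; 0 0 0 0 0 0",
)

```text
time_s: 21.2
eef_pos: [0.6169, 0.0974, 0.0338]
eef_rot: [-0.003, 0.992, -0.124, 0.001]
wrist_force: [5.1, 14.9, -2.2]
opening: 0.003
grasp_force: 7.9
```

Call:
carry_out(
  plan="0 -0.1 0 0 0 0; 0 -0.2 0 0 0 0; 0 -0.4 0 0 0 0; 0 -0.4 0 0 0 0; 0 -0.3 -0.3 0 0 0; 0 0 -0.8 0 0 0; 0 0 -1 0 0 0; 0 0 -1 0 0 0",
)

```text
time_s: 21.87
eef_pos: [0.6287, 0.1485, 0.1576]
eef_rot: [0.001, 0.992, -0.124, -0.002]
wrist_force: [1.8, 0.4, 0.1]
opening: -0.001
grasp_force: 0.0
```

```bash
python3 -c "
from h import *
st(); knob(); board(.052); dropcheck(ctrl.camera('side'))"
```

```text
t 21.87 rack mm [-11.5 181.9] z 157.6 toolx yaw -0.249 zax [-0.003 -0.001 -1.   ] F [1.6 0.8 0.1] open -0.0008386459443273794
side 74 258.5 234.5810810810811 [-10.2 110.8]
top 15 256.26666666666665 199.33333333333334 [-10.9 109.7]
board [70.1  2.5] [0.1815 0.1417] 76.53221130371094
0.04 col 242 lowest yellow 229 pred riding/home 226.1 229.5
0.07 col 230 lowest yellow 226 pred riding/home 223.4 226.7
0.1 col 218 lowest yellow 223 pred riding/home 220.7 224.0
```

Call:
carry_out(
  plan="0 0 -0.5 0 0 0; 0 0 0 0 0 0; 0 0 0 0 0 0; 0 0 0 0 0 0; 0 0 0 0 0 0; 0 0 0 0 0 0; 0 0 0 0 0 0; 0 0 0 0 0 0",
)

```text
time_s: 22.73
eef_pos: [0.6296, 0.1478, 0.1769]
eef_rot: [0.0, 0.992, -0.125, -0.0]
wrist_force: [-0.5, -0.6, 0.6]
opening: -0.002
grasp_force: 0.0
```

```bash
python3 -c "
from h import *
st(); print(ctrl.hand_in())"
```

```text
t 22.73 rack mm [-10.5 181.4] z 176.9 toolx yaw -0.25 zax [-0.001 -0.    -1.   ] F [-0.3 -0.7  0.6] open -0.0021347786955227604
the job is handed in; nothing more can be done
None
```

The job is handed in at 22.7 s: the board dropped home (middle measured at 70 mm), the bolt is fully shot (knob at 110 mm), the jar was upright when last seen, before the bolt push, and the arm finished clear of everything.

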